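# Load a two-dish ball carrier and turn it in the air

### The job

Put the two steel balls into the two-dish carrier, one ball in each dish, while the carrier stands on its rest. Then take the carrier by its black grip, lift it straight up about 10 cm, and turn it a quarter turn (either way) above the rest so that it lies crosswise to the rest; keep it level and the balls in the middle of their dishes all the way. Finish while still holding it up there, level and still; leave the other things on the bench alone.

Things in the scene. Friction and masses are not known exactly. Their poses are not given: they have to be found in the camera images.
- rest: fixed dark steel base plate, 196 (x) x 66 (y) x 8 mm thick, with four 6 mm pins 7 mm high at its corners that loosely locate the carrier. Origin: centre of its underside, on the bench; x along its long side, z up. It stands in a different place and at a different yaw each time
- carrier: loose aluminium carrier, 0.30 kg, 168 (x) x 58 (y) mm: two round dishes, 58 mm over the rim and 10.5 mm high, joined by a flat bar 9.5 mm thick, with a post and a black grip block standing in the middle. Origin: centre of its underside; x along its length through both dishes, z up. At the start it lies flat on the rest, 8 mm above the bench, lengthwise to it (same axes as the rest, within the play of the pins)
- grip (a point): point in the middle of the carrier's black grip block, 45 mm above the carrier's underside; the block is 28 mm along the carrier's x, 16 mm along its y and spans 29 to 57 mm above the underside, on a round post of 14 to 16 mm diameter. Pinch it across its 16 mm (fingers closing along the carrier's y). Axes as the carrier
- dish_a (a point): lowest point of the dish at the carrier's -x end, 55 mm from the grip's axis, 4 mm above the carrier's underside. The dish is a shallow cone with a grey lining, 52 mm across the mouth, rising 14 degrees to a rim 10.5 mm above the underside; a ball in it settles in the middle with its centre 16.5 mm above this point
- dish_b (a point): the same for the dish at the carrier's +x end
- ball_1: loose steel ball, 32 mm diameter, 0.13 kg. Origin: its centre (its axes turn as it rolls). At the start it sits on stand_1, its centre 25 mm above the bench
- ball_2: the second ball, the same, at the start on stand_2
- stand_1: small pale ring fixed to the bench, 30 mm outer diameter, 10 mm high, 12 mm hole, on which ball_1 sits at the start. Origin: centre of its underside
- stand_2: the same, on which ball_2 sits at the start
- puck: bystander: black knobbed puck, 43 mm diameter, 37 mm high. Origin: centre of its underside
- dark_ring: bystander: dark setting ring, 50 mm diameter, 13 mm high. Origin: centre of its underside
- tape: bystander: roll of tape lying flat, 48 mm diameter, 18 mm high. Origin: centre of its underside
Mind the look-alikes: they are no part of the job. Leave any purple look-alike of the ball_2 alone.

How it is judged:
On the way, in this order (a step that is already met when the one before it is completed fails the run):
1. one ball lies in each dish, let go, with the carrier on its rest (((horizontal distance between ball_1 and dish_a below 0.007 m and distance between ball_1 and dish_a below 0.022 m and horizontal distance between ball_2 and dish_b below 0.007 m and distance between ball_2 and dish_b below 0.022 m) or (horizontal distance between ball_1 and dish_b below 0.007 m and distance between ball_1 and dish_b below 0.022 m and horizontal distance between ball_2 and dish_a below 0.007 m and distance between ball_2 and dish_a below 0.022 m)) and contact force between the fingers and ball_1 below 0.1 N and contact force between the fingers and ball_2 below 0.1 N and height (world z) of carrier below 0.013 m and angle between the x axis of carrier and the x axis of rest, either way round below 0.2 rad), for 0.2 s.
2. the carrier, both balls in it, is lifted at least 4 cm, still lengthwise to the rest (within 20 degrees) (((horizontal distance between ball_1 and dish_a below 0.014 m and distance between ball_1 and dish_a below 0.022 m and horizontal distance between ball_2 and dish_b below 0.014 m and distance between ball_2 and dish_b below 0.022 m) or (horizontal distance between ball_1 and dish_b below 0.014 m and distance between ball_1 and dish_b below 0.022 m and horizontal distance between ball_2 and dish_a below 0.014 m and distance between ball_2 and dish_a below 0.022 m)) and height (world z) of carrier above 0.05 m and contact force between the fingers and carrier above 1 N and angle between the x axis of carrier and the x axis of rest, either way round below 0.35 rad), for 0.05 s.
At the end, for the whole second after the job is handed in: Carrier held by the gripper alone over the rest (within 6 cm), underside 6 to 18 cm above the bench, level within 5 degrees, still, crosswise to the rest within 8 degrees; one ball per dish, within 7 mm of its centre, not touched by the fingers (((horizontal distance between ball_1 and dish_a below 0.007 m and distance between ball_1 and dish_a below 0.022 m and horizontal distance between ball_2 and dish_b below 0.007 m and distance between ball_2 and dish_b below 0.022 m) or (horizontal distance between ball_1 and dish_b below 0.007 m and distance between ball_1 and dish_b below 0.022 m and horizontal distance between ball_2 and dish_a below 0.007 m and distance between ball_2 and dish_a below 0.022 m)) and contact force between the fingers and ball_1 below 0.1 N and contact force between the fingers and ball_2 below 0.1 N and height (world z) of carrier between 0.06 and 0.18 m and horizontal distance between carrier and rest below 0.06 m and angle between carrier's own z axis and vertical below 0.087 rad and angle between the x axis of carrier and the y axis of rest, either way round below 0.14 rad and linear speed of carrier below 0.02 m/s and angular speed of carrier below 0.1 rad/s and contact force between the fingers and carrier above 1 N and contact force between carrier and rest below 0.1 N); the arm keeps its last pose, push and grip.
It fails at once if the carrier is tipped more than 11 degrees (angle between carrier's own z axis and vertical above 0.2 rad).
It fails at once if a ball strays more than 15 mm from the centre of its dish while the carrier is off its rest (height (world z) of carrier above 0.04 m and not ((horizontal distance between ball_1 and dish_a below 0.015 m and distance between ball_1 and dish_a below 0.022 m and horizontal distance between ball_2 and dish_b below 0.015 m and distance between ball_2 and dish_b below 0.022 m) or (horizontal distance between ball_1 and dish_b below 0.015 m and distance between ball_1 and dish_b below 0.022 m and horizontal distance between ball_2 and dish_a below 0.015 m and distance between ball_2 and dish_a below 0.022 m))).
It fails at once if the bystander puck is moved more than 2 cm (distance of puck from where it was at the start of the episode above 0.02 m).
It fails at once if the bystander dark_ring is moved more than 2 cm (distance of dark_ring from where it was at the start of the episode above 0.02 m).
It fails at once if the bystander tape is moved more than 2 cm (distance of tape from where it was at the start of the episode above 0.02 m).
It also fails if it takes over 61 s, if anything falls off the work surface, if the arm or the gripper's body presses on something with over 40 N, if the wrist force passes 120 N, or if a joint passes its speed limit or range.

### The arm

A 7-joint arm with a two-finger parallel gripper is mounted at the origin on a cart in front of the work surface, level with it; the furniture and walls round the work are solid. World frame = base frame: x ahead of the robot, y to its left, z up, the work surface at z = 0. Lengths are in m, angles in rad, forces in N, time in s.
With the tool pointing down it reaches from about 0.425 to 0.925 m from the base axis. Payload 6.8 kg.
Tool frame: the origin (TCP) lies at the very end of the fingers, on their centre line; the grasp point (between the pads) lies 19 mm behind it; z points along the fingers, y is the line along which they close (so a half turn about z gives the same grasp; the last joint's range is limited). The gripper opens to 85 mm and grips with 20 to 120 N. Pads are 22 mm wide; open, the fingers measure 114 mm over their backs; the gripper's body (76 mm by 85 mm) begins 54 mm behind the grasp point. The pads swing forward as they close: fully open they stand 13 mm farther back than shut.
Start: joints at [-1.436, 0.477, 0.022, 1.555, -0.011, 1.109, -0.083], TCP at [0.162, 0.655, 0.231] pointing down, gripper open.
Joint ranges: [-2.96, 2.96], [-0.34, 2.1], [-1.41, 1.46], [0.24, 2.44], [-1.37, 4.51], [0.17, 1.92], [-2.96, 2.96]. Speed limits (rad/s): [2.39, 2.39, 3.14, 3.14, 3.14, 3.14, 3.14].

### API

Orientations are given as a rotation vector (axis times angle).
In Python, from bench import get_obs, viewer, r gives the robot as it stands. The module is installed in compiled form; this text tells all that it offers.
- The arm moves only by the tool play_rows, never from a script. Its argument "commands" is a list that holds one entry, the list of rows, each a list of 5 numbers: the gripper's target within -1 to 1 (shut at 1, half-way at 0, fully open at -1), then the shift along the tool's x, y, z scaled (see below), then the turn about the tool's z scaled (see below). A call has 1 to 12 rows; each row is the pose to reach, as a shift and turn from the pose commanded when the call began, along the tool's axes at that moment; what a row does not reach only later rows make up. The controller multiplies each number of a shift by 0.2 m and each number of a turn by pi/2 rad. A row lasts 1/12 s, in which the tool goes at most 41.7 mm and 7.16 degrees, less where a joint would pass 70% of its speed; a pose out of reach is approached as far as the arm can. A call with a number of a shift or a turn outside -1 to 1 is refused whole. A call with a gripper value outside its range is refused whole. The fingers move at their own pace and stop on an object; "grip_force" is the grip in N (left out, the last holds). Time passes only in rows, so rows that repeat a pose let the fingers close. It gives the time, the measured TCP pose, the force, the opening and the grip force at its end, in the units of the state.
- get_obs(): the state, without advancing time (a new reading comes with each control period).
- viewer.grab_frame(name): name is "side" or "top" or "wrist"; returns a dict with "pixels" (384x512x3 uint8, red, green, blue), "fovy" (degrees; the focal length in pixels is half the picture's height over the tangent of half this angle, whatever the lens; pixels are square), "cx", "cy" (the principal point, pixels), "world_to_cam" (4x4, takes a point from world to camera coordinates); the wrist camera has in their place "hand_eye" (4x4, takes a point from camera to tool coordinates, whose origin is the TCP and whose axes are the flange's). Camera axes: x right, y up, looking along -z (the intrinsics and any distortion apply to the point x, -y, -z); pixel columns grow to the right and rows downward; lengths in m; the calibration is good to about 2 mm. A picture is of the moment at which its call begins: read the wrist's pose just before it. There is no depth.
- r.hand_in(): hands the job in; it is judged then, once.
Trained networks look in a picture, given as the dict that the camera call returned (one of the last four; its "shot" number tells which), for a name from the list of things; names that differ only in an ending like _2 or _b are one class to them, and where a whole thing is asked for, a point or a joint stands for the part that bears it (a point fixed in the world has none). Each returns a list of dicts, best first, with "score" (0 to 1); they miss things now and then, are a little off and sometimes report something else, mostly with a low value. They report only what shows in the picture. A call takes as long as a camera call. They do not tell look-alikes from the thing itself.
- viewer.trace(picture, thing): "pixels" (384x512 bool, what is visible of it) and "rect" ([left, top, right, bottom] in pixels, round what is visible of it).
The state is a dict: "clock": time; "joints": joint angles; "qvel": joint speeds; "tau": joint torques, N m; "tcp_pos": TCP position; "orientation": TCP orientation; "contact_force": force on the tool from outside, world axes, zero at the start; "moment": the same for the moment, N m; "grip_width": finger opening in m; "gripper_force": force on a finger pad.
Only numpy, scipy, OpenCV 4.12 (cv2) and the standard library are available. Lean on these libraries where they do the work, as an engineer would, in place of code of your own. Each camera call takes 0.05 s, during which the arm holds its last target. There are 200 camera calls.

## Working session

There is one attempt and no reset: what is moved stays moved. The work goes in short steps, Python scripts to look and compute and a tool call to move; the robot and the scene stay as the last step left them, time stands still between calls to the robot, and variables do not carry over. Pictures are saved under pics/ and viewed, at most 12 in all, crops included, and the job is handed in when it is done.

Besides the shell and the picture viewer there is one more tool, called after "Emit:" by a JSON object that holds its "name" and its "arguments". play_rows: Moves the arm, as the interface text tells. Shifts and turns lie within -1 to 1; 1 stands for 0.2 m of shift or pi/2 rad of turn. Its arguments: {"type":"object","properties":{"commands":{"type":"array","items":{"type":"array","items":{"type":"array","items":{"type":"number","minimum":-1,"maximum":1}}}},"grip_force":{"type":"number"}},"required":["commands"]}

```bash
mkdir -p pics; cat > h.py <<'E'
import numpy as np, cv2
from bench import get_obs, viewer, r
from scipy.spatial.transform import Rotation as R
def fr(name):
    o=get_obs(); p=viewer.grab_frame(name); p['obs']=o
    h=p['pixels'].shape[0]; p['f']=h/2/np.tan(np.radians(p['fovy'])/2)
    if 'hand_eye' in p:
        T=np.eye(4);T[:3,:3]=R.from_rotvec(o['orientation']).as_matrix();T[:3,3]=o['tcp_pos']
        p['c2w']=T@p['hand_eye']
    else: p['c2w']=np.linalg.inv(p['world_to_cam'])
    return p
def px2w(p,u,v,z):
    d=np.array([(u-p['cx'])/p['f'],-(v-p['cy'])/p['f'],-1]); M=p['c2w']
    d=M[:3,:3]@d; o=M[:3,3]; return o+d*(z-o[2])/d[2]
def w2px(p,w):
    c=np.linalg.inv(p['c2w'])@np.append(w,1); return p['cx']+p['f']*c[0]/-c[2], p['cy']-p['f']*c[1]/-c[2]
def save(p,n): cv2.imwrite('pics/'+n,p['pixels'][:,:,::-1])
def cen(m):
    ys,xs=np.nonzero(m); return xs.mean(),ys.mean()
E
python3 - <<'E'
from h import *
o=get_obs(); print({k:np.round(v,3) for k,v in o.items()})
P={n:fr(n) for n in('side','top','wrist')}
print({k:(v if np.size(v)<17 else np.shape(v)) for k,v in P['wrist'].items() if k!='obs'})
cv2.imwrite('pics/top.png',P['top']['pixels'][:,:,::-1]);save(P['wrist'],'w0.png')
print(P['top']['c2w'],P['top']['f'],P['top'].keys())
for n,zs in (('top',0),('side',0)):
  for t,z in(('ball_1',.025),('carrier',.015),('grip',.05),('rest',.008),('puck',.02),('dark_ring',.01),('tape',.01),('stand_1',.005)):
    for d in viewer.trace(P[n],t)[:5]:
      print(n,t,round(d['score'],2),np.round(d['rect']),np.round(px2w(P[n],*cen(d['pixels']),z),3))
E
```

```text
{'clock': np.float64(0.0), 'joints': array([-1.436,  0.478,  0.022,  1.556, -0.012,  1.109, -0.083]), 'qvel': array([-0.   ,  0.001,  0.   ,  0.002,  0.   ,  0.002, -0.   ]), 'tau': array([-0.0000e+00, -5.9645e+01,  1.6080e+00, -2.8118e+01,  1.3000e-02,
        1.0000e-02, -0.0000e+00]), 'tcp_pos': array([0.162, 0.655, 0.23 ]), 'orientation': array([-3.800e-01, -3.118e+00,  3.000e-03]), 'contact_force': array([ 0.166, -0.695,  0.466]), 'moment': array([-0.   ,  0.029,  0.045]), 'gripper_force': np.float64(0.0), 'grip_width': np.float64(0.086)}
{'pixels': (384, 512, 3), 'fovy': 60.10706175880666, 'cx': 250.09081839774208, 'cy': 189.33311982262168, 'hand_eye': array([[ 2.45270261e-04,  9.51392006e-01,  3.07982452e-01,
         7.86828294e-02],
       [ 9.99999962e-01, -2.71367197e-04,  4.19060548e-05,
        -7.93290510e-04],
       [ 1.23445420e-04,  3.07982430e-01, -9.51392037e-01,
        -1.43081002e-01],
       [ 0.00000000e+00,  0.00000000e+00,  0.00000000e+00,
         1.00000000e+00]]), 'shot': 3, 'f': np.float64(331.837379316609), 'c2w': array([[ 0.24013817, -0.92364819, -0.2
[... 1299 characters left out ...]
[293. 275. 313. 291.] [ 0.48  -0.265  0.025]
side ball_1 0.64 [225. 176. 233. 183.] [0.553 0.303 0.025]
side ball_1 0.55 [252. 258. 272. 270.] [ 0.437 -0.182  0.025]
side ball_1 0.48 [256. 284. 276. 300.] [ 0.42  -0.258  0.025]
side carrier 0.97 [231. 191. 288. 224.] [0.553 0.082 0.015]
side grip 0.92 [234. 191. 286. 227.] [0.52  0.009 0.05 ]
side rest 0.74 [227. 203. 294. 232.] [0.539 0.029 0.008]
side puck 0.52 [166. 195. 184. 208.] [0.366 0.214 0.02 ]
side puck 0.17 [204. 250. 227. 270.] [ 0.367 -0.121  0.02 ]
side dark_ring 0.59 [168. 196. 186. 207.] [0.372 0.238 0.01 ]
side tape 0.76 [204. 248. 225. 268.] [ 0.371 -0.104  0.01 ]
side stand_1 0.59 [227. 182. 233. 189.] [0.552 0.299 0.005]
```

View top.

```bash
python3 - <<'E'
import cv2,numpy as np
a=cv2.imread('pics/top.png')[130:290,140:400]
cv2.imwrite('pics/top_c.png',cv2.resize(a,None,fx=3,fy=3,interpolation=cv2.INTER_CUBIC))
E
```

```text
(no output)
```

View pics/top_c.png

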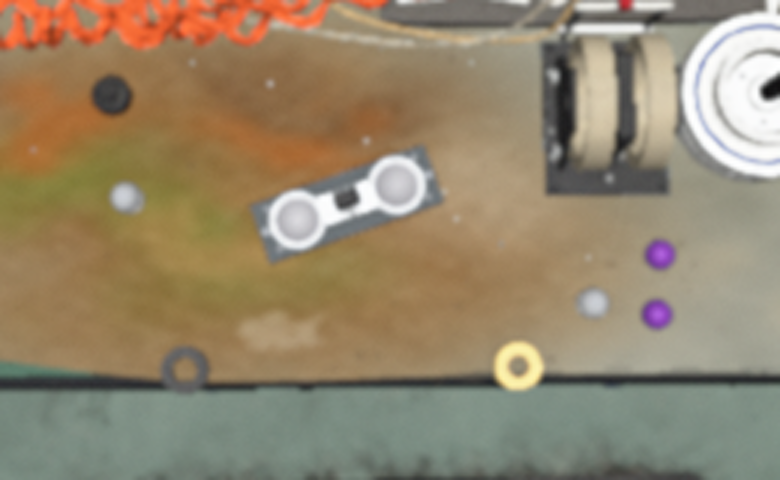

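```bash
cat >> h.py <<'E'
def go(x,y,z,yaw):
    """shift/turn numbers for target TCP, tool y axis at world yaw deg (mod 180)"""
    o=get_obs(); M=R.from_rotvec(o['orientation']).as_matrix()
    s=M.T@(np.array([x,y,z])-o['tcp_pos'])/.2
    c=np.degrees(np.arctan2(M[1,1],M[0,1])); d=(yaw-c+90)%180-90
    print('shift',np.round(s,4),'turn',round(-d/90,4),'yawnow',round(c,2),'t',o['clock'],'tcp',np.round(o['tcp_pos'],4))
E
python3 -c "
from h import *
go(.554,.302,.14,19.3)"
```

```text
shift [-2.3258 -1.2433  0.4565] turn 0.631 yawnow 76.09 t 0.95 tcp [0.1623 0.6552 0.2313]
```

Emit:
{"name": "play_rows", "arguments": {"commands": [[[-1, -1, -0.6, 0, 0], [-1, -1, -0.6, 0, 0], [-1, -1, -0.6, 0, 0], [-1, -1, -0.6, 0, 0], [-1, -1, -0.6, 0, 0], [-1, -1, -0.6, 0, 0]]], "grip_force": 30}}

```text
clock: 1.45
tcp_pos: [0.3316, 0.4865, 0.2316]
orientation: [0.388, 3.116, -0.001]
contact_force: [0.2, -0.0, -1.2]
grip_width: 0.0853
gripper_force: 0.0
```

Emit:
{"name": "play_rows", "arguments": {"commands": [[[-1, -1, -0.6, 0.2, 0], [-1, -1, -0.6, 0.2, 0], [-1, -1, -0.6, 0.2, 0], [-1, -1, -0.6, 0.2, 0], [-1, -1, -0.6, 0.2, 0], [-1, -1, -0.6, 0.2, 0]]]}}

```text
clock: 1.95
tcp_pos: [0.4956, 0.322, 0.191]
orientation: [0.386, 3.117, -0.002]
contact_force: [0.6, -0.1, 0.3]
grip_width: 0.0854
gripper_force: 0.0
```

Emit:
{"name": "play_rows", "arguments": {"commands": [[[-1, -0.326, -0.043, 0.25, 0.631], [-1, -0.326, -0.043, 0.25, 0.631], [-1, -0.326, -0.043, 0.25, 0.631], [-1, -0.326, -0.043, 0.25, 0.631], [-1, -0.326, -0.043, 0.25, 0.631], [-1, -0.326, -0.043, 0.25, 0.631], [-1, -0.326, -0.043, 0.25, 0.631], [-1, -0.326, -0.043, 0.25, 0.631], [-1, -0.326, -0.043, 0.25, 0.631], [-1, -0.326, -0.043, 0.25, 0.631]]]}}

```text
clock: 2.78
tcp_pos: [0.554, 0.3023, 0.1413]
orientation: [1.813, 2.566, -0.0]
contact_force: [-0.2, -0.0, -0.0]
grip_width: 0.0858
gripper_force: 0.0
```

```bash
python3 - <<'E'
from h import *
go(.554,.302,.14,19.3)
p=fr('wrist'); save(p,'w1.png')
for d in viewer.trace(p,'ball_1')[:3]:
    w=px2w(p,*cen(d['pixels']),.025); print(d['score'],d['rect'],cen(d['pixels']),w); 
    go(w[0],w[1],.017,19.3)
E
```

```text
shift [-0.0014 -0.0004  0.0064] turn 0.0024 yawnow 19.52 t 2.7833 tcp [0.554  0.3023 0.1413]
0.9 [232.2, 163.6, 268.9, 198.8] (np.float64(248.59253112033196), np.float64(182.1908713692946)) [0.55255046 0.3020464  0.025     ]
shift [ 0.0018 -0.0073  0.6217] turn 0.0021 yawnow 19.49 t 2.8833 tcp [0.554  0.3022 0.1413]
```

View pics/w1.png

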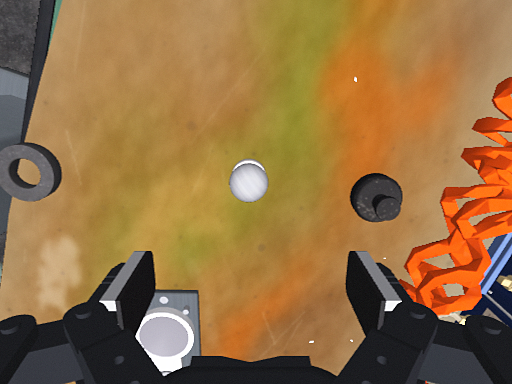

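Emit:
{"name": "play_rows", "arguments": {"commands": [[[-1, 0.002, -0.007, 0.3, 0], [-1, 0.002, -0.007, 0.45, 0], [-1, 0.002, -0.007, 0.55, 0], [-1, 0.002, -0.007, 0.622, 0], [-1, 0.002, -0.007, 0.622, 0], [1, 0.002, -0.007, 0.622, 0], [1, 0.002, -0.007, 0.622, 0], [1, 0.002, -0.007, 0.622, 0], [1, 0.002, -0.007, 0.622, 0], [1, 0.002, -0.007, 0.622, 0], [1, 0.002, -0.007, 0.622, 0], [1, 0.002, -0.007, 0.622, 0]]], "grip_force": 30}}

```text
clock: 3.88
tcp_pos: [0.5535, 0.3028, 0.0184]
orientation: [1.817, 2.562, 0.004]
contact_force: [-0.9, 0.6, 6.2]
grip_width: 0.0298
gripper_force: 29.2
```

```bash
python3 - <<'E'
from h import *
print(get_obs()['grip_width'],get_obs()['gripper_force'])
go(.548,.071,.17,19.3)
E
```

```text
0.029805296019167038 29.21489328145981
shift [-1.0839 -0.4076 -0.7599] turn 0.0001 yawnow 19.31 t 3.8833 tcp [0.5535 0.3028 0.0184]
```

Emit:
{"name": "play_rows", "arguments": {"commands": [[[1, 0, 0, -0.1, 0], [1, 0, 0, -0.25, 0], [1, 0, 0, -0.45, 0], [1, -0.1, -0.05, -0.6, 0], [1, -0.25, -0.1, -0.76, 0], [1, -0.45, -0.17, -0.76, 0], [1, -0.6, -0.23, -0.76, 0], [1, -0.75, -0.3, -0.76, 0], [1, -0.85, -0.35, -0.76, 0], [1, -0.95, -0.4, -0.76, 0], [1, -1, -0.408, -0.76, 0], [1, -1, -0.408, -0.76, 0]]]}}

```text
clock: 4.88
tcp_pos: [0.542, 0.0835, 0.1694]
orientation: [1.823, 2.558, 0.0]
contact_force: [1.2, 0.4, -1.4]
grip_width: 0.0296
gripper_force: 30.2
```

```bash
python3 - <<'E'
from h import *
print(get_obs()['grip_width'],get_obs()['gripper_force'])
p=fr('wrist'); save(p,'w2.png')
from h import *
for t,z in (('carrier',.018),('rest',.008),('grip',.05),('dish_a',.018)):
  for d in viewer.trace(p,t)[:2]:
    m=d['pixels'].astype(np.uint8); c,_=cv2.findContours(m,cv2.RETR_EXTERNAL,cv2.CHAIN_APPROX_NONE); c=max(c,key=cv2.contourArea)
    w=np.array([px2w(p,*q[0],z)[:2] for q in c])*1000
    print(t,d['score'],d['rect'],cv2.minAreaRect(w.astype(np.float32)))
go(.548,.071,.17,19.3)
E
```

```text
0.029606450907045643 30.22605836391449
carrier 0.75 [214.2, 88.8, 285.3, 240.4] ((541.4370727539062, 82.72007751464844), (57.30001449584961, 142.4942169189453), 18.856868743896484)
rest 0.72 [211.1, 76.2, 290.1, 240.7] ((539.47900390625, 88.02031707763672), (65.70991516113281, 159.0595703125), 18.81266975402832)
grip 0.98 [215.9, 90.1, 282.8, 242.0] ((538.3641967773438, 91.73453521728516), (51.09370422363281, 125.04180908203125), 18.897926330566406)
dish_a 0.95 [216.5, 89.1, 284.4, 243.5] ((541.5123901367188, 83.7427978515625), (58.11710739135742, 142.17758178710938), 18.883506774902344)
shift [-0.0919  0.0004 -0.0064] turn 0.0018 yawnow 19.46 t 5.1333 tcp [0.5418 0.0883 0.1687]
```

View pics/w2.png

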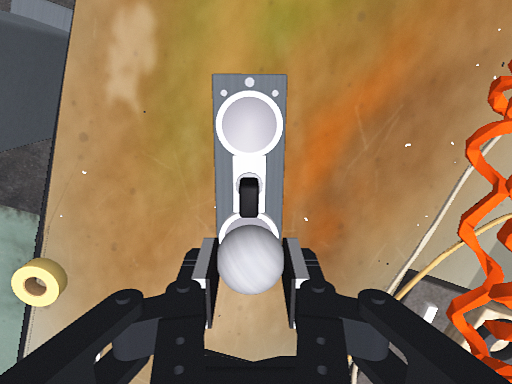

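```bash
python3 - <<'E'
from h import *
p=fr('wrist')
for d in viewer.trace(p,'ball_1')[:2]:
    l,t,r_,b=d['rect']; w=px2w(p,(l+r_)/2,(t+b)/2,p['obs']['tcp_pos'][2]+.008); print(d['score'],d['rect'],w,w-p['obs']['tcp_pos'])
g=cv2.cvtColor(p['pixels'],cv2.COLOR_RGB2GRAY)
c=cv2.HoughCircles(g[70:180,190:310],cv2.HOUGH_GRADIENT,1,40,param1=100,param2=20,minRadius=22,maxRadius=40)
for q in c[0]: print(q,px2w(p,q[0]+190,q[1]+70,.0185))
dr=np.array([-.3234,.9463]);print('pred',np.array([.5455,.0706])+.055*dr,np.array([.5455,.0706])-.055*dr)
go(.5277,.1227,.028,18.9)
E
```

```text
0.59 [217.2, 224.3, 283.7, 294.3] [0.54146561 0.08878518 0.17673539] [-0.00034611  0.00048604  0.008     ]
[57.5 60.5 27.4] [0.52696908 0.12291748 0.0185    ]
pred [0.527713  0.1226465] [0.563287  0.0185535]
shift [ 0.1878 -0.0078  0.7036] turn 0.0059 yawnow 19.43 t 5.2333 tcp [0.5417 0.0878 0.1687]
```

Emit:
{"name": "play_rows", "arguments": {"commands": [[[1, 0.1, -0.006, 0.15, 0.005], [1, 0.188, -0.006, 0.35, 0.005], [1, 0.188, -0.006, 0.5, 0.005], [1, 0.188, -0.006, 0.6, 0.005], [1, 0.188, -0.006, 0.67, 0.005], [1, 0.188, -0.006, 0.7, 0.005], [1, 0.188, -0.006, 0.72, 0.005], [1, 0.188, -0.006, 0.725, 0.005], [1, 0.188, -0.006, 0.725, 0.005], [1, 0.188, -0.006, 0.725, 0.005], [1, 0.188, -0.006, 0.725, 0.005]]]}}

```text
clock: 6.15
tcp_pos: [0.5288, 0.1216, 0.0248]
orientation: [1.827, 2.554, 0.002]
contact_force: [-0.3, 0.7, -1.5]
grip_width: 0.0296
gripper_force: 30.2
```

```bash
python3 - <<'E'
from h import *
go(.5275,.1227,.024,18.9)
p=fr('wrist');save(p,'w3.png')
E
```

```text
shift [ 0.0075 -0.0045  0.004 ] turn -0.0006 yawnow 18.84 t 6.15 tcp [0.5288 0.1216 0.0248]
```

View pics/w3.png

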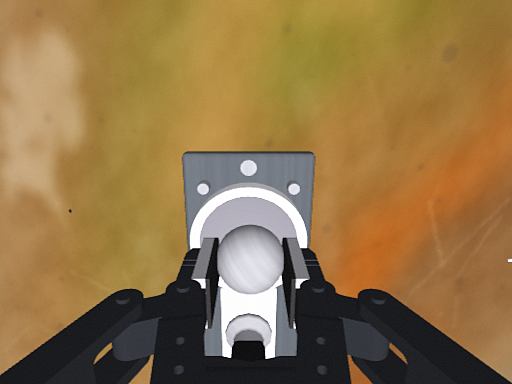

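```bash
python3 - <<'E'
from h import *
p=fr('wrist')
dr=np.array([-.3234,.9463])
print(np.array([px2w(p,249,v,.0185)[:2]-.029*dr for v in(183,186)]))
print(px2w(p,250,258,p['obs']['tcp_pos'][2]+.008), [w2px(p,(.5455+d*dr[0],.0706+d*dr[1],.008)) for d in (.098,)])
row=p['pixels'][150:200,249].astype(int).sum(1)//3; print(list(row))
go(.5275,.1227,.024,18.9)
E
```

```text
[[0.52668934 0.12492324]
 [0.52716529 0.12352534]]
[0.52794647 0.12258162 0.03270499] [(np.float64(249.46321235243065), np.float64(154.26360580072387))]
[np.int64(120), np.int64(76), np.int64(52), np.int64(75), np.int64(106), np.int64(116), np.int64(120), np.int64(124), np.int64(122), np.int64(131), np.int64(204), np.int64(234), np.int64(227), np.int64(225), np.int64(227), np.int64(225), np.int64(226), np.int64(226), np.int64(227), np.int64(227), np.int64(227), np.int64(226), np.int64(228), np.int64(225), np.int64(231), np.int64(232), np.int64(108), np.int64(123), np.int64(125), np.int64(125), np.int64(121), np.int64(126), np.int64(140), np.int64(168), np.int64(165), np.int64(169), np.int64(158), np.int64(226), np.int64(255), np.int64(255), np.int64(254), np.int64(254), np.int64(254), np.int64(255), np.int64(255), np.int64(255), np.int64(255), np.int64(165), np.int64(175), np.int64(180)]
shift [ 0.0074 -0.0033  0.003 ] turn -0.0006 yawnow 18.84 t 6.25 tcp [0.5286 0.1215 0.0246]
```

Emit:
{"name": "play_rows", "arguments": {"commands": [[[-0.2, 0.003, -0.001, 0, 0], [-1, 0.003, -0.001, 0, 0], [-1, 0.003, -0.001, 0, 0], [-1, 0.003, -0.001, 0, 0], [-1, 0.003, -0.001, 0, 0], [-1, 0.003, -0.001, -0.1, 0], [-1, 0.003, -0.001, -0.3, 0], [-1, 0.003, -0.001, -0.5, 0], [-1, 0.003, -0.001, -0.7, 0], [-1, 0.003, -0.001, -0.7, 0], [-1, 0.003, -0.001, -0.7, 0]]]}}

```text
clock: 7.17
tcp_pos: [0.5294, 0.1224, 0.1664]
orientation: [1.826, 2.553, 0.008]
contact_force: [0.1, -0.2, -0.7]
grip_width: 0.0855
gripper_force: 0.0
```

```bash
python3 - <<'E'
from h import *
p=fr('wrist');save(p,'w4.png')
for d in viewer.trace(p,'ball_1')[:2]:
    l,t,r_,b=d['rect']; print(d['score'],d['rect'],px2w(p,*cen(d['pixels']),.0285))
go(.437,-.182,.15,18.9)
E
```

```text
0.64 [228.0, 157.5, 265.8, 194.0] [0.52744521 0.12290327 0.0285    ]
shift [-1.2923 -0.9172  0.0671] turn -0.0004 yawnow 18.87 t 7.2667 tcp [0.527  0.1219 0.1633]
```

View pics/w4.png

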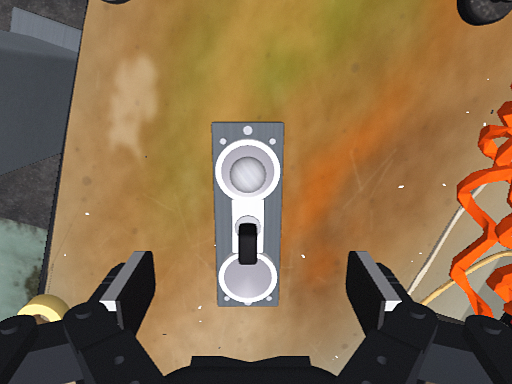

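Emit:
{"name": "play_rows", "arguments": {"commands": [[[-1, -0.65, -0.46, 0.03, 0], [-1, -0.65, -0.46, 0.03, 0], [-1, -0.65, -0.46, 0.03, 0], [-1, -0.65, -0.46, 0.03, 0]]]}}

```text
clock: 7.6
tcp_pos: [0.48, -0.0335, 0.1561]
orientation: [-1.827, -2.552, 0.005]
contact_force: [1.4, -0.5, 0.2]
grip_width: 0.0856
gripper_force: 0.0
```

Emit:
{"name": "play_rows", "arguments": {"commands": [[[-1, -0.642, -0.457, 0.037, 0], [-1, -0.642, -0.457, 0.037, 0], [-1, -0.642, -0.457, 0.037, 0], [-1, -0.642, -0.457, 0.037, 0], [-1, -0.642, -0.457, 0.037, 0], [-1, -0.642, -0.457, 0.037, 0], [-1, -0.642, -0.457, 0.037, 0]]]}}

```text
clock: 8.18
tcp_pos: [0.437, -0.1813, 0.1493]
orientation: [-1.826, -2.553, 0.002]
contact_force: [-0.2, 0.1, -0.2]
grip_width: 0.0852
gripper_force: 0.0
```

```bash
python3 - <<'E'
from h import *
go(.437,-.182,.15,18.9)
p=fr('wrist'); save(p,'w5.png')
for d in viewer.trace(p,'ball_1')[:4]:
    c=cen(d['pixels']);w=px2w(p,*c,.025); print(d['score'],c,p['pixels'][int(c[1]),int(c[0])],w)
    go(w[0],w[1],.017,18.9)
E
```

```text
shift [-0.0035 -0.0009 -0.0033] turn -0.0007 yawnow 18.84 t 8.1833 tcp [ 0.437  -0.1813  0.1493]
0.93 (np.float64(249.82632541133455), np.float64(180.89762340036563)) [223 225 232] [ 0.43655921 -0.18230358  0.025     ]
shift [-0.0075 -0.0078  0.6638] turn 0.0009 yawnow 18.99 t 8.2833 tcp [ 0.4378 -0.1804  0.1498]
0.91 (np.float64(274.99771428571427), np.float64(264.7417142857143)) [183  80 231] [ 0.48409679 -0.25040376  0.025     ]
shift [-0.4068  0.1062  0.6633] turn 0.0009 yawnow 18.99 t 8.2833 tcp [ 0.4378 -0.1804  0.1498]
0.59 (np.float64(213.59748427672955), np.float64(240.47589098532495)) [194  88 237] [ 0.42387534 -0.24511442  0.025     ]
shift [-0.2839 -0.17    0.6638] turn 0.0009 yawnow 18.99 t 8.2833 tcp [ 0.4378 -0.1804  0.1498]
```

View pics/w5.png

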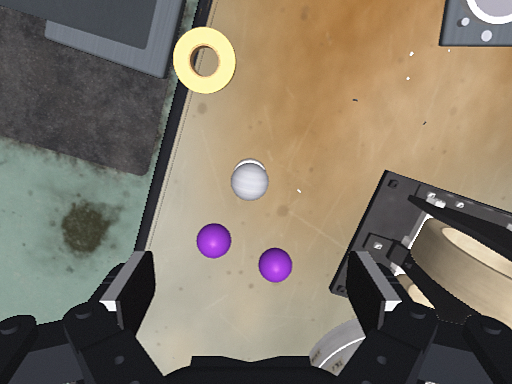

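Emit:
{"name": "play_rows", "arguments": {"commands": [[[-1, -0.006, -0.006, 0.3, 0], [-1, -0.006, -0.006, 0.45, 0], [-1, -0.006, -0.006, 0.58, 0], [-1, -0.006, -0.006, 0.66, 0], [-1, -0.006, -0.006, 0.66, 0], [1, -0.006, -0.006, 0.66, 0], [1, -0.006, -0.006, 0.66, 0], [1, -0.006, -0.006, 0.66, 0], [1, -0.006, -0.006, 0.66, 0], [1, -0.006, -0.006, 0.66, 0], [1, -0.006, -0.006, 0.66, 0], [1, -0.006, -0.006, 0.66, 0]]], "grip_force": 30}}

```text
clock: 9.28
tcp_pos: [0.4377, -0.1836, 0.0196]
orientation: [1.827, 2.554, 0.002]
contact_force: [-1.5, -0.0, 7.1]
grip_width: 0.0295
gripper_force: 29.1
```

```bash
python3 - <<'E'
from h import *
go(.5633,.0186,.15,18.9)
E
```

```text
shift [ 0.7535  0.9221 -0.6505] turn -0.0006 yawnow 18.85 t 9.2833 tcp [ 0.4377 -0.1836  0.0196]
```

Emit:
{"name": "play_rows", "arguments": {"commands": [[[1, 0, 0, -0.1, 0], [1, 0, 0, -0.3, 0], [1, 0, 0, -0.5, 0], [1, 0.05, 0.1, -0.65, 0], [1, 0.12, 0.25, -0.65, 0], [1, 0.2, 0.42, -0.65, 0], [1, 0.3, 0.6, -0.65, 0], [1, 0.38, 0.75, -0.65, 0], [1, 0.43, 0.86, -0.65, 0], [1, 0.45, 0.922, -0.65, 0], [1, 0.45, 0.922, -0.65, 0], [1, 0.45, 0.922, -0.65, 0]]]}}

```text
clock: 10.28
tcp_pos: [0.5818, -0.0396, 0.1484]
orientation: [-1.828, -2.555, 0.002]
contact_force: [-1.4, -0.3, -1.2]
grip_width: 0.0299
gripper_force: 30.4
```

```bash
python3 - <<'E'
from h import *
p=fr('wrist'); save(p,'w6.png')
for d in viewer.trace(p,'ball_1')[:3]:
    l,t,r_,b=d['rect']; w=px2w(p,(l+r_)/2,(t+b)/2,p['obs']['tcp_pos'][2]+.006); print(d['score'],d['rect'],w-p['obs']['tcp_pos'],px2w(p,*cen(d['pixels']),.0285))
dr=np.array([-.3234,.9463])
for t,z,L in (('carrier',.018,84),('rest',.008,98)):
  for d in viewer.trace(p,t)[:1]:
    m=d['pixels'].astype(np.uint8); c,_=cv2.findContours(m,cv2.RETR_EXTERNAL,cv2.CHAIN_APPROX_NONE); c=max(c,key=cv2.contourArea)
    w=np.array([px2w(p,*q[0],z)[:2] for q in c])*1000
    print(t,d['score'],d['rect'],cv2.minAreaRect(w.astype(np.float32)))
print(w2px(p,(.5633,.0186,.0185)))
go(.5633,.0186,.024,18.9)
E
```

```text
0.91 [218.3, 217.5, 282.1, 286.9] [-0.00126219  0.00288207  0.006     ] [ 0.60360776 -0.104641    0.0285    ]
0.59 [13.1, 304.6, 53.2, 337.3] [-0.09117786 -0.06833114  0.006     ] [ 0.4298537  -0.23700954  0.0285    ]
carrier 0.82 [212.4, 0.0, 289.8, 140.6] ((555.7980346679688, 39.99212646484375), (57.75387954711914, 102.65910339355469), 18.848384857177734)
rest 0.91 [207.2, 0.3, 295.2, 153.8] ((557.4111328125, 34.787628173828125), (65.67794799804688, 117.75091552734375), 18.819490432739258)
(np.float64(252.1634784156252), np.float64(104.31090217789522))
shift [0.309  0.0105 0.6231] turn -0.0024 yawnow 18.68 t 10.4833 tcp [ 0.5812 -0.0406  0.1486]
```

View pics/w6.png

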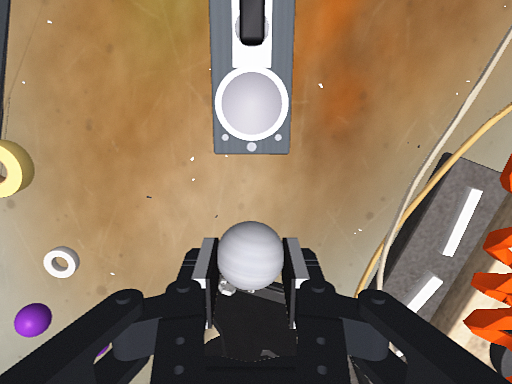

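Emit:
{"name": "play_rows", "arguments": {"commands": [[[1, 0.12, 0.01, 0.1, 0], [1, 0.24, 0.01, 0.25, 0], [1, 0.297, 0.01, 0.4, 0], [1, 0.297, 0.01, 0.5, 0], [1, 0.297, 0.01, 0.57, 0], [1, 0.297, 0.01, 0.6, 0], [1, 0.297, 0.01, 0.615, 0], [1, 0.297, 0.01, 0.618, 0], [1, 0.297, 0.01, 0.618, 0], [1, 0.297, 0.01, 0.618, 0], [1, 0.297, 0.01, 0.618, 0], [1, 0.297, 0.01, 0.618, 0]]]}}

```text
clock: 11.48
tcp_pos: [0.5655, 0.0182, 0.0256]
orientation: [1.827, 2.554, 0.002]
contact_force: [-0.1, -0.4, -1.7]
grip_width: 0.0299
gripper_force: 30.4
```

```bash
python3 - <<'E'
from h import *
p=fr('wrist'); save(p,'w7.png')
for d in viewer.trace(p,'ball_1')[:3]:
    l,t,r_,b=d['rect']; w=px2w(p,(l+r_)/2,(t+b)/2,p['obs']['tcp_pos'][2]+.0055); print(d['score'],d['rect'],w)
go(.5633,.0186,.025,18.9)
print(get_obs()['contact_force'])
E
```

```text
0.93 [205.8, 0.0, 285.7, 34.0] [0.53102374 0.11320895 0.03109435]
0.75 [220.9, 220.9, 282.2, 291.6] [0.56562875 0.0189842  0.03109435]
shift [ 0.0051 -0.009   0.0015] turn -0.0005 yawnow 18.85 t 11.5833 tcp [0.5653 0.0182 0.0253]
[-0.06337483  0.69380145 -1.42176769]
```

Emit:
{"name": "play_rows", "arguments": {"commands": [[[1, 0.002, -0.01, 0, 0], [1, 0.002, -0.01, 0, 0], [-0.2, 0.002, -0.01, 0, 0], [-1, 0.002, -0.01, 0, 0], [-1, 0.002, -0.01, 0, 0], [-1, 0.002, -0.01, 0, 0], [-1, 0.002, -0.01, 0, 0], [-1, 0.002, -0.01, -0.1, 0], [-1, 0.002, -0.01, -0.3, 0], [-1, 0.002, -0.01, -0.5, 0], [-1, 0.002, -0.01, -0.6, 0], [-1, 0.002, -0.01, -0.6, 0]]]}}

```text
clock: 12.58
tcp_pos: [0.5663, 0.0177, 0.1497]
orientation: [1.825, 2.55, 0.01]
contact_force: [-0.3, -1.3, 0.3]
grip_width: 0.0856
gripper_force: 0.0
```

```bash
python3 - <<'E'
from h import *
p=fr('wrist'); save(p,'w8.png')
for d in viewer.trace(p,'ball_1')[:4]:
    c=cen(d['pixels']); print(d['score'],d['rect'],px2w(p,*c,.0285))
for d in viewer.trace(p,'carrier')[:1]:
    m=d['pixels'].astype(np.uint8); c,_=cv2.findContours(m,cv2.RETR_EXTERNAL,cv2.CHAIN_APPROX_NONE); c=max(c,key=cv2.contourArea)
    w=np.array([px2w(p,*q[0],.018)[:2] for q in c])*1000
    print(d['score'],d['rect'],cv2.minAreaRect(w.astype(np.float32)))
go(.5453,.0707,.035,18.9)
E
```

```text
0.77 [222.9, 6.1, 269.2, 54.9] [0.52723677 0.12360448 0.0285    ]
0.65 [227.7, 158.4, 263.2, 197.2] [0.56268831 0.01885289 0.0285    ]
0.74 [206.2, 0.0, 285.4, 206.6] ((545.9647216796875, 68.26321411132812), (57.74657440185547, 161.750732421875), 18.769142150878906)
shift [0.2764 0.0038 0.547 ] turn -0.0004 yawnow 18.87 t 12.7333 tcp [0.5625 0.0181 0.1444]
```

View pics/w8.png

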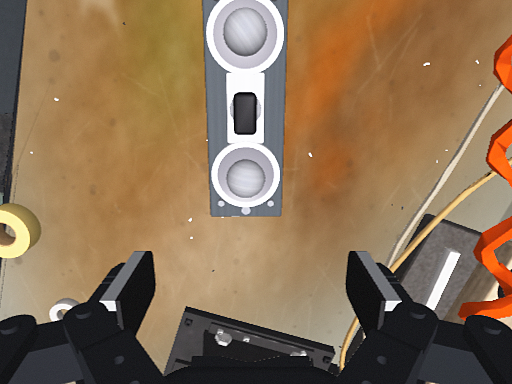

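Emit:
{"name": "play_rows", "arguments": {"commands": [[[-1, 0.15, 0.003, 0, 0], [-1, 0.279, 0.003, 0.05, 0], [-1, 0.279, 0.003, 0.15, 0], [-1, 0.279, 0.003, 0.3, 0], [-1, 0.279, 0.003, 0.42, 0], [-1, 0.279, 0.003, 0.5, 0], [-1, 0.279, 0.003, 0.53, 0], [-1, 0.279, 0.003, 0.55, 0], [-1, 0.279, 0.003, 0.55, 0], [-1, 0.279, 0.003, 0.55, 0], [-1, 0.279, 0.003, 0.55, 0]]]}}

```text
clock: 13.65
tcp_pos: [0.5463, 0.0709, 0.0357]
orientation: [1.827, 2.554, 0.002]
contact_force: [-0.6, 0.1, 0.8]
grip_width: 0.0853
gripper_force: 0.0
```

```bash
python3 - <<'E'
from h import *
go(.545,.071,.034,18.8)
p=fr('wrist'); save(p,'w9.png')
E
```

```text
shift [ 0.0025 -0.0058  0.0086] turn 0.0004 yawnow 18.84 t 13.65 tcp [0.5463 0.0709 0.0357]
```

View pics/w9.png

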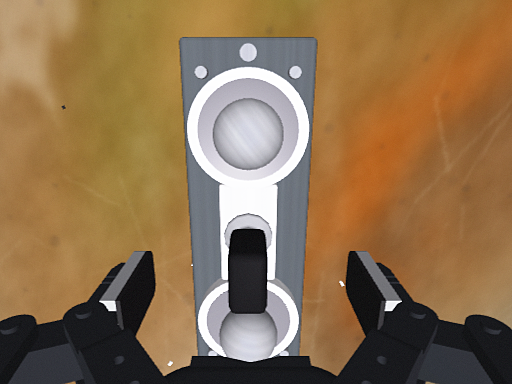

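Emit:
{"name": "play_rows", "arguments": {"commands": [[[-0.3, 0.002, -0.006, 0.007, 0], [0, 0.002, -0.006, 0.007, 0], [0.2, 0.002, -0.006, 0.007, 0], [0.35, 0.002, -0.006, 0.007, 0], [0.45, 0.002, -0.006, 0.007, 0], [0.52, 0.002, -0.006, 0.007, 0], [0.58, 0.002, -0.006, 0.007, 0], [0.65, 0.002, -0.006, 0.007, 0], [0.8, 0.002, -0.006, 0.007, 0], [1, 0.002, -0.006, 0.007, 0], [1, 0.002, -0.006, 0.007, 0], [1, 0.002, -0.006, 0.007, 0]]], "grip_force": 40}}

```text
clock: 14.7
tcp_pos: [0.5445, 0.0709, 0.0337]
orientation: [1.828, 2.555, 0.001]
contact_force: [-0.6, 0.4, 3.1]
grip_width: 0.0157
gripper_force: 39.3
```

Emit:
{"name": "play_rows", "arguments": {"commands": [[[1, 0, 0, 0, 0], [1, 0, 0, 0, 0], [1, 0, 0, 0, 0], [1, 0, 0, 0, 0], [1, 0, 0, -0.003, 0], [1, 0, 0, -0.008, 0], [1, 0, 0, -0.015, 0], [1, 0, 0, -0.02, 0], [1, 0, 0, -0.025, 0], [1, 0, 0, -0.025, 0]]], "grip_force": 80}}

```text
clock: 15.53
tcp_pos: [0.5441, 0.0708, 0.0384]
orientation: [-1.827, -2.555, 0.001]
contact_force: [0.7, -0.4, -4.6]
grip_width: 0.0154
gripper_force: 78.0
```

```bash
python3 - <<'E'
from h import *
go(.545,.071,.134,18.8)
p=fr('wrist'); save(p,'w10.png')
o=get_obs(); print(o['contact_force'],o['moment'],o['grip_width'])
for d in viewer.trace(p,'ball_1')[:4]: print(d['score'],d['rect'],px2w(p,*cen(d['pixels']),.0335))
E
```

```text
shift [-0.0007  0.0045 -0.4779] turn 0.0006 yawnow 18.85 t 15.5333 tcp [0.5441 0.0708 0.0384]
[-0.07250857  0.14539795 -5.81448231] [-0.03369901  0.02977955 -0.00332853] 0.014600213425870489
0.8 [214.1, 97.8, 285.5, 171.2] [0.52607677 0.123083   0.0335    ]
0.78 [227.7, 316.6, 275.8, 360.9] [0.56228865 0.01753589 0.0335    ]
0.62 [186.7, 37.9, 322.6, 278.4] [0.52729928 0.12640865 0.0335    ]
0.2 [188.8, 65.5, 314.4, 316.5] [0.5322431  0.10458325 0.0335    ]
```

View pics/w10.png

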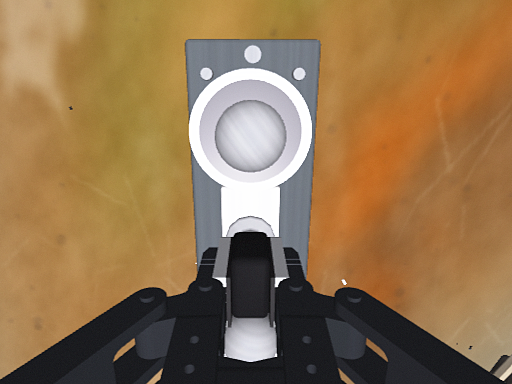

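Emit:
{"name": "play_rows", "arguments": {"commands": [[[1, 0, 0, -0.01, 0], [1, 0, 0, -0.03, 0], [1, 0, 0, -0.07, 0], [1, 0, 0, -0.12, 0], [1, 0, 0, -0.18, 0], [1, 0, 0, -0.24, 0], [1, 0, 0, -0.3, 0], [1, 0, 0, -0.36, 0], [1, 0, 0, -0.41, 0], [1, 0, 0, -0.45, 0], [1, 0, 0, -0.47, 0], [1, 0, 0, -0.477, 0]]]}}

```text
clock: 16.63
tcp_pos: [0.5446, 0.071, 0.1347]
orientation: [1.827, 2.555, 0.002]
contact_force: [-0.4, 0.0, -5.9]
grip_width: 0.0151
gripper_force: 78.1
```

Emit:
{"name": "play_rows", "arguments": {"commands": [[[1, 0, 0, 0, 0], [1, 0, 0, 0, 0], [1, 0, 0, 0, 0.004], [1, 0, 0, 0, 0.012], [1, 0, 0, 0, 0.024], [1, 0, 0, 0, 0.04], [1, 0, 0, 0, 0.06], [1, 0, 0, 0, 0.082], [1, 0, 0, 0, 0.106], [1, 0, 0, 0, 0.132], [1, 0, 0, 0, 0.158], [1, 0, 0, 0, 0.184]]]}}

```text
clock: 17.63
tcp_pos: [0.5443, 0.0709, 0.1338]
orientation: [-2.18, -2.262, 0.0]
contact_force: [0.3, -0.7, -4.7]
grip_width: 0.0143
gripper_force: 78.1
```

```bash
python3 - <<'E'
from h import *
go(.545,.071,.134,108.8-180)
o=get_obs(); print(o['joints'],o['contact_force'],o['moment'],o['grip_width'])
p=fr('wrist'); 
for d in viewer.trace(p,'ball_1')[:4]: print(d['score'],d['rect'])
E
```

```text
shift [ 0.0004  0.0036 -0.0011] turn 0.8144 yawnow 2.1 t 17.6333 tcp [0.5443 0.0709 0.1338]
[-0.71775917  0.44550936  0.60934395  1.98030077 -0.3444862   0.81845999
  0.12135184] [ 0.31831147 -0.65193414 -4.67524628] [-0.01372705  0.00262576 -0.03940244] 0.014334698277429178
0.91 [214.1, 100.6, 286.9, 172.2]
0.67 [226.7, 314.0, 274.2, 361.3]
```

Emit:
{"name": "play_rows", "arguments": {"commands": [[[1, 0, 0, 0, 0.01], [1, 0, 0, 0, 0.024], [1, 0, 0, 0, 0.044], [1, 0, 0, 0, 0.07], [1, 0, 0, 0, 0.1], [1, 0, 0, 0, 0.133], [1, 0, 0, 0, 0.168], [1, 0, 0, 0, 0.204], [1, 0, 0, 0, 0.24], [1, 0, 0, 0, 0.276], [1, 0, 0, 0, 0.312], [1, 0, 0, 0, 0.348]]]}}

```text
clock: 18.73
tcp_pos: [0.5443, 0.071, 0.1339]
orientation: [-2.71, -1.589, -0.0]
contact_force: [-0.0, -0.6, -5.8]
grip_width: 0.0146
gripper_force: 78.1
```

Emit:
{"name": "play_rows", "arguments": {"commands": [[[1, 0, 0, 0, 0.036], [1, 0, 0, 0, 0.072], [1, 0, 0, 0, 0.108], [1, 0, 0, 0, 0.144], [1, 0, 0, 0, 0.18], [1, 0, 0, 0, 0.215], [1, 0, 0, 0, 0.248], [1, 0, 0, 0, 0.278], [1, 0, 0, 0, 0.305], [1, 0, 0, 0, 0.33], [1, 0, 0, 0, 0.352], [1, 0, 0, 0, 0.372]]]}}

```text
clock: 19.73
tcp_pos: [0.5443, 0.0711, 0.1339]
orientation: [-3.052, -0.743, -0.0]
contact_force: [-0.9, -0.5, -5.1]
grip_width: 0.0149
gripper_force: 78.1
```

Emit:
{"name": "play_rows", "arguments": {"commands": [[[1, 0, 0, 0, 0.02], [1, 0, 0, 0, 0.038], [1, 0, 0, 0, 0.054], [1, 0, 0, 0, 0.068], [1, 0, 0, 0, 0.08], [1, 0, 0, 0, 0.088], [1, 0, 0, 0, 0.094], [1, 0, 0, 0, 0.096], [1, 0, 0, 0, 0.096], [1, 0, 0, 0, 0.096], [1, 0, 0, 0, 0.096], [1, 0, 0, 0, 0.096]]]}}

```text
clock: 20.73
tcp_pos: [0.5443, 0.0708, 0.1339]
orientation: [-3.099, -0.514, -0.0]
contact_force: [-0.0, -0.7, -4.5]
grip_width: 0.0144
gripper_force: 78.1
```

```bash
python3 - <<'E'
from h import *
go(.545,.071,.134,108.8-180)
o=get_obs(); print(o['contact_force'],o['grip_width'],np.abs(o['qvel']).max())
p=fr('wrist'); save(p,'w11.png')
for d in viewer.trace(p,'ball_1')[:4]: print(d['score'],d['rect'])
E
```

```text
shift [ 0.0034  0.0004 -0.0005] turn 0.0006 yawnow -71.15 t 20.7333 tcp [0.5443 0.0708 0.1339]
[-0.02147207 -0.69517597 -4.54366915] 0.014361263345664557 0.006620954428478022
0.91 [224.6, 314.9, 275.3, 363.0]
0.69 [215.9, 99.2, 288.4, 174.4]
0.43 [496.6, 372.7, 512.0, 381.8]
```

View pics/w11.png

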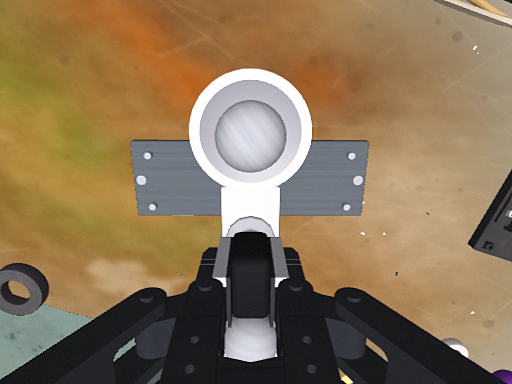

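The carrier is crosswise over the rest and level. One ball sits centred in the visible dish at (251,135), and the other ball is still in its dish at (250,339). I'll hand it in now.

```bash
python3 -c "
from bench import r
print(r.hand_in())"
```

```text
the job is handed in; nothing more can be done
None
```

I handed the job in at about 21 s on the clock: the gripper is holding the carrier level and crosswise about 10 cm above its rest, with one ball centred in each dish; `r.hand_in()` returned no verdict.

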